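# Snap the two ring cases shut

## Task

Close up both brass-framed glass ring cases for the night: swing each open lid over and press its front edge down until the catch snaps and holds it fully shut. Press gently, the glass will not stand a shove of more than 40 N; do not disturb the tools and other things lying around.

Things in the scene. Friction and masses are not known exactly. Their poses are not given: they have to be found in the camera images.
- case1: Brass-framed glass ring case, dark blue insert. Origin on the bench under its centre; front (catch side) faces its -x, hinge side +x. Stand plate 96 x 106 x 8 mm, fixed; above it the glass box, 90 (x) x 100 (y) mm, floats on four springs: underside at 22 mm, rim 68 mm, shut lid's top 74 mm. Under a push the box sinks, up to 14 mm, and springs back.
- lid1 (a joint): Hinge angle of case 1's lid, rad: 0 = shut, 1.57 = upright, 2.0 = back stop. A stiff hinge: the lid stays where left. A spring catch amid the front rim stops it at about 0.10 (edge 9 mm up); pushed on, it snaps over and is held at 0. The two catches differ in strength (5 to 20 N at the front edge) and the box sinks meanwhile: press on until it snaps.
- lid1_hinge (a point): Centre of case 1's lid hinge line, 45 mm towards +x of the case's centre, 68 mm above the bench. Axes turn with the lid: y along the hinge; with the lid shut they are the case's. The lid is a 6 mm plate, 100 mm wide, reaching 92 mm from the hinge along the lid's -x; outer face 6 mm along its +z.
- lid1_tab (a point): Where to press: outer face of case 1's lid, 88 mm from the hinge, middle of the front edge (a brass tab 34 mm wide runs on to 102 mm). Axes turn with the lid, z out of the outer face.
- case2: Brass-framed glass ring case, grey insert. Origin on the bench under its centre; front (catch side) faces its -x, hinge side +x. Stand plate 96 x 106 x 8 mm, fixed; above it the glass box, 90 (x) x 100 (y) mm, floats on four springs: underside at 22 mm, rim 68 mm, shut lid's top 74 mm. Under a push the box sinks, up to 14 mm, and springs back.
- lid2 (a joint): Hinge angle of case 2's lid, rad: 0 = shut, 1.57 = upright, 2.0 = back stop. A stiff hinge: the lid stays where left. A spring catch amid the front rim stops it at about 0.10 (edge 9 mm up); pushed on, it snaps over and is held at 0. The two catches differ in strength (5 to 20 N at the front edge) and the box sinks meanwhile: press on until it snaps.
- lid2_hinge (a point): Centre of case 2's lid hinge line, 45 mm towards +x of the case's centre, 68 mm above the bench. Axes turn with the lid: y along the hinge; with the lid shut they are the case's. The lid is a 6 mm plate, 100 mm wide, reaching 92 mm from the hinge along the lid's -x; outer face 6 mm along its +z.
- lid2_tab (a point): Where to press: outer face of case 2's lid, 88 mm from the hinge, middle of the front edge (a brass tab 34 mm wide runs on to 102 mm). Axes turn with the lid, z out of the outer face.
- marker: White marker pen with blue cap, 143 mm long, 11 mm thick, lying along its x; origin under its middle. Bystander, loose.
- tweezers: Steel tweezers, 124 mm long along x, 6 mm high; origin under the middle. Bystander, loose.
- scale: Black pocket scale 75 x 125 x 19 mm, steel pan; origin under its centre. Bystander, loose.
- loupe: Folding loupe: dark steel barrel 28 mm across, 30 mm high, with a flat 35 mm steel cover plate to its +x; origin under the barrel. Bystander, loose.
- scoop: Steel stone scoop (small spoon) 130 mm long along x, lying; origin under it. Bystander, loose.
- flux: Jar 44 mm across, 75 mm high, black cap; origin under its centre. Bystander, loose.
- graver: Graver with a handle, about 150 mm long along x, lying; origin under it. Bystander, loose.

How it is judged:
By the outcome, as a careful person would: the job done as asked, in the order asked, and still so for the second after the job is handed in, with the robot touching nothing.
It also fails if it takes over 58 s, if anything falls off the work surface, if the arm or the gripper's body presses on something with over 40 N, if the wrist force passes 120 N, or if a joint passes its speed limit or range.

## Robot

A 6-joint arm with a two-finger parallel gripper is mounted at the origin on the work surface. World frame = base frame: x ahead of the robot, y to its left, z up, the work surface at z = 0. Lengths are in mm, angles in rad, forces in N, time in s.
With the tool pointing down it reaches from about 400 to 925 mm from the base axis. Payload 12.5 kg.
Tool frame: the origin (TCP) lies midway between the tips of the shut fingers; the grasp point (between the pads) lies 19 mm behind it; z points along the fingers, y is the line along which they close (so a half turn about z gives the same grasp; the last joint's range is limited). The gripper opens to 95 mm and grips with 3 to 60 N. Pads are 20 mm wide; open, the fingers measure 119 mm over their backs; the gripper's body (75 mm by 180 mm) begins 59 mm behind the grasp point.
Start: joints at [-1.211, 0.491, 1.559, -0, 1.092, -0.106], TCP at [280.736, -558.423, 192.361] pointing down, gripper open.
Joint ranges: [-3.1, 3.1], [-0.84, 2.19], [0.05, 2.79], [-1.13, 4.28], [0.06, 2.93], [-2.69, 2.69]. Speed limits (rad/s): [2.22, 2.22, 2.79, 3.14, 3.14, 3.14].

## Interface

Orientations are given as [roll, pitch, yaw] about the fixed x, y, z axes, in that order (R = Rz(yaw) Ry(pitch) Rx(roll)).
In Python, from cell import env gives the robot as it stands.
- The arm moves only by the shell command python3 -m inch 'ROWS'. ROWS is JSON, a list of rows, each a list of 7 numbers: the turn, a rotation vector about the tool's x, y, z in rad, then the shift along the tool's x, y, z in cm, then the closure, from -1 (fully open) to 1 (shut). A call has 1 to 20 rows; each row shifts and turns the commanded pose from where the row before left it, along the tool's axes as they then stand; what a row does not reach is not made up. A row lasts 1/8 s, in which the tool goes at most 62.5 mm and 10.7 degrees, less where a joint would pass 70% of its speed; a pose out of reach is approached as far as the arm can. A call with a gripper value outside its range is refused whole. The fingers move at their own pace and stop on an object; the grip force is fixed at half the most. Time passes only in rows, so rows that do not move let the fingers close. It gives the time, the measured TCP pose, the force, the opening and the grip force at its end, in the units of the state.
- env.state(): the state, without advancing time (a new reading comes with each control period).
- env.read_camera(name): name is "scene" or "top"; returns a dict with "img" (384x512x3 uint8, red, green, blue), "depth" (384x512 float32, mm along the optical axis (not along the pixel's ray), 0 where there is no reading), "fx", "fy", "cx", "cy" (pixels), "position" and "orientation" of the camera in the world. Camera axes: x right, y down, z forward; pixel columns grow to the right and rows downward; lengths in mm; the calibration is good to about 2 mm. A picture is of the moment at which its call begins.
- env.job_done(): hands the job in; it is judged then, once.
Trained networks look in a picture, given as the dict that the camera call returned (one of the last four; its "shot" number tells which), for a name from the list of things; names that differ only in an ending like _2 or _b are one class to them, and where a whole thing is asked for, a point or a joint stands for the part that bears it (a point fixed in the world has none). Each returns a list of dicts, best first, with "score" (0 to 1); they miss things now and then, are a little off and sometimes report something else, mostly with a low value. They report only what shows in the picture. A call takes as long as a camera call.
- env.find_in(picture, target): "centre" ([x, y, z] in mm, in the coordinates of the camera as it stood for that picture, good to about 4 mm: the middle of the surface that is visible of it).
- env.trace(picture, target): "mask" (384x512 bool, what is visible of it).
The state is a dict: "t": time; "joints": joint angles; "qvel": joint speeds; "tau": joint torques, N m; "eef_pos": TCP position; "tcp_rot": TCP orientation; "ft_force": force on the tool from outside, world axes, zero at the start; "moment": the same for the moment, N m; "opening": opening from 0.0 (shut) to 1.0 (fully open); "grip_force": force on a finger pad.
Only numpy, scipy, OpenCV 4.12 (cv2) and the standard library are available. Lean on these libraries where they do the work, as an engineer would, in place of code of your own. Each camera call takes 0.05 s, during which the arm holds its last target. There are 200 camera calls.

## Working session

There is one attempt and no reset: what is moved stays moved. The work goes in short steps, Python scripts to look and compute and a shell command to move; the robot and the scene stay as the last step left them, time stands still between calls to the robot, and variables do not carry over. Pictures are saved under pics/ and viewed, at most 10 in all, crops included, and the job is handed in when it is done.

```bash
mkdir -p pics; ls
cat > h.py <<'E'
from cell import env
import numpy as np, cv2
from scipy.spatial.transform import Rotation as R
def pose(p): 
    return R.from_euler('xyz',p['orientation']).as_matrix() if len(np.ravel(p['orientation']))==3 else np.array(p['orientation']), np.array(p['position'])
def cloud(p):
    M,t=pose(p); d=p['depth']; v,u=np.mgrid[:384,:512]
    c=np.stack([(u-p['cx'])/p['fx']*d,(v-p['cy'])/p['fy']*d,d],-1)
    w=c@M.T+t; w[d==0]=np.nan; return w
def save(p,n): cv2.imwrite('pics/'+n,p['img'][...,::-1])
E
python3 - <<'E'
from h import *
print(env.state())
for n in('scene','top'):
    p=env.read_camera(n); save(p,n+'0.png'); print(n,p['position'],p['orientation'],p['fx'],p['cx'],p['cy'])
    np.save(n+'0.npy',cloud(p))
    M,t=pose(p)
    for k in ['case1','case2','lid1','lid2','lid1_tab','lid2_tab','lid1_hinge','lid2_hinge','marker','tweezers','scale','loupe','scoop','flux','graver']:
        print(k,[(round(f['score'],2),np.round(M@np.array(f['centre'])+t).tolist()) for f in env.find_in(p,k)[:2]])
E
```

```text
pics
{'t': 0.0, 'joints': array([-1.21057858e+00,  4.91572998e-01,  1.55944050e+00, -7.03645057e-06,
        1.09166263e+00, -1.05604138e-01]), 'qvel': array([ 2.30129635e-04,  5.37347554e-04, -2.24287515e-04,  8.46215479e-04,
        2.55450996e-06, -3.46102048e-05]), 'tau': array([ 5.25025716e-04, -6.12639713e+01, -2.58182842e+01,  6.92993123e-02,
        4.80543450e-02, -1.17344844e-04]), 'eef_pos': array([ 280.64978707, -558.16119038,  191.75648566]), 'tcp_rot': array([-3.14051456e+00, -1.08000479e-04,  4.65825073e-01]), 'ft_force': array([-0.59714899, -0.25254253, -0.40331857]), 'moment': array([0.04004426, 0.02801322, 0.01689603]), 'grip_force': 0.0, 'opening': 1.0007166502018632}
scene [1268.59232268  -35.80090006  822.85775846] [-2.39578114  0.01424484  1.5309473 ] 376.2238894166109 255.11333909795263 191.83147801672726
case1 [(0.79, [552.0, 186.0, 88.0]), (0.73, [517.0, -152.0, 78.0])]
case2 [(0.79, [552.0, 186.0, 88.0]), (0.73, [517.0, -152.0, 78.0])]
lid1 [(0.87, [557.0, 188.0, 120.0]), (0.56, [523.0, -166.0, 124.0])]
lid2 [(0.87, [557.0, 188.0, 120.0]), (0.56, [523.0, -16
[... 797 characters left out ...]
147.0, 52.0])]
lid1 [(0.82, [560.0, 180.0, 131.0]), (0.7, [518.0, -163.0, 129.0])]
lid2 [(0.82, [560.0, 180.0, 131.0]), (0.7, [518.0, -163.0, 129.0])]
lid1_tab [(0.61, [553.0, 180.0, 135.0]), (0.19, [514.0, -165.0, 129.0])]
lid2_tab [(0.62, [522.0, -163.0, 130.0])]
lid1_hinge [(0.55, [554.0, 181.0, 129.0]), (0.39, [601.0, 2.0, 5.0])]
lid2_hinge [(0.52, [514.0, -164.0, 126.0])]
marker [(0.67, [454.0, 17.0, 7.0])]
tweezers [(0.69, [600.0, 4.0, 5.0])]
scale [(0.73, [790.0, 185.0, 16.0]), (0.58, [553.0, 184.0, 133.0])]
loupe [(0.7, [755.0, -145.0, 14.0]), (0.45, [762.0, 6.0, 5.0])]
scoop []
flux [(0.83, [495.0, 431.0, 76.0]), (0.34, [518.0, -164.0, 130.0])]
graver [(0.79, [533.0, -425.0, 22.0])]
```

View pics/scene0.png

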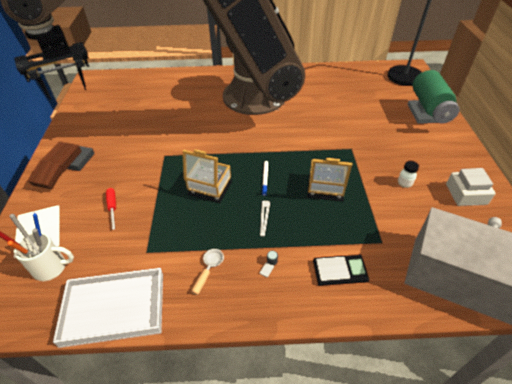

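View pics/top0.png

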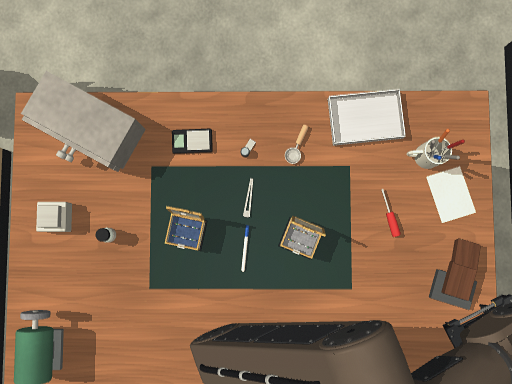

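Run:
```python
from h import *
for n in('scene','top'):
    p=env.read_camera(n); w=cloud(p)
    for m in env.trace(p,'lid1')[:2]:
        q=w[m['mask']]; q=q[~np.isnan(q[:,0])]; q=q[q[:,2]>75]
        c=q.mean(0); U,s,V=np.linalg.svd(q-c,full_matrices=False)
        print(n,'lid',round(m['score'],2),len(q),c.round(),s.round()/len(q)**.5,V.round(3).tolist(),np.percentile(q,[1,99],axis=0).round().tolist())
    # case rectangle from the points 55..80 high
    for cx,cy in((510,190),(490,-150)):
        near=(abs(w[...,0]-cx)<110)&(abs(w[...,1]-cy)<110)
        for lo,hi in((60,78),(5,11),(80,200)):
            q=w[near&(w[...,2]>lo)&(w[...,2]<hi)]
            r=cv2.minAreaRect(q[:,:2].astype(np.float32))
            print(n,lo,len(q),np.round(r[0],1),np.round(r[1],1),round(r[2],1),np.percentile(q,[1,99],axis=0).round().tolist())
```

```text
scene lid 0.61 979 [ 520. -165.  121.] [28.57236391 27.23003809  1.69388735] [[-0.317, -0.918, -0.24], [-0.298, -0.144, 0.944], [0.901, -0.37, 0.227]] [[495.0, -211.0, 76.0], [545.0, -118.0, 168.0]]
scene lid 0.59 870 [557. 183. 123.] [28.2752481  27.29205602  1.52564288] [[-0.216, -0.971, -0.104], [-0.083, 0.125, -0.989], [0.973, -0.205, -0.108]] [[544.0, 135.0, 76.0], [571.0, 230.0, 170.0]]
scene 60 120 [508.8 192.7] [98.8 95.9] 78.0 [[457.0, 135.0, 60.0], [564.0, 232.0, 78.0]]
scene 5 226 [506.8 187.2] [210.4 211.8] 1.5 [[415.0, 88.0, 5.0], [612.0, 293.0, 11.0]]
scene 80 828 [557.6 183. ] [99.7 18. ] 81.7 [[544.0, 135.0, 81.0], [571.0, 231.0, 170.0]]
scene 60 212 [ 487.8 -152.5] [101.8  97.6] 67.4 [[452.0, -216.0, 60.0], [549.0, -91.0, 78.0]]
scene 5 297 [ 490.4 -151.3] [218.3 218.1] 89.7 [[395.0, -254.0, 5.0], [594.0, -45.0, 11.0]]
scene 80 951 [ 518.3 -165.3] [101.7  30.4] 68.2 [[495.0, -212.0, 81.0], [545.0, -118.0, 168.0]]
top lid 0.85 253 [ 518. -165.  128.] [31.5604696  27.03386838  1.9489533 ] [[-0.188, 0.197, 0.962], [-0.401, -0.91, 0.109], [-0.897, 0.365, -0.25]] [[494.0, -211.0, 76.0], [543.0, -119.0, 169.0]]
top lid 0.56 202 [555. 183. 133.] [30.81757246 30.18433467  1.97007313] [[0.108, -0.018, 0.994], [0.203, 0.979, -0.005], [-0.973, 0.202, 0.109]] [[540.0, 135.0, 76.0], [570.0, 232.0, 172.0]]
top 60 256 [502.9 195.2] [101.3  96.5] 78.2 [[452.0, 139.0, 60.0], [556.0, 251.0, 77.0]]
top 5 430 [510.4 190.1] [216.  219.4] 0.0 [[402.0, 81.0, 5.0], [618.0, 299.0, 10.0]]
top 80 199 [556.3 183.5] [101.1  15.2] 78.3 [[540.0, 135.0, 82.0], [570.0, 232.0, 173.0]]
top 60 186 [ 486.6 -152. ] [100.1  99.6] 67.8 [[429.0, -207.0, 60.0], [546.0, -91.0, 77.0]]
top 5 387 [ 490.1 -150.9] [217.3 217.7] 89.9 [[381.0, -258.0, 5.0], [599.0, -45.0, 11.0]]
top 80 250 [ 516.2 -163.6] [99.7 28.6] 66.9 [[493.0, -211.0, 81.0], [545.0, -118.0, 169.0]]
```

Scene view: the blue-insert case (case1) is at about (330,178) and the grey one (case2) at about (205,178). The marker and tweezers lie between them. Top view shows blue at (185,230), grey at (303,237).

From the two views:
- **case1:** centre ≈ (502,195), yaw ≈ -0.205, lid angle ≈ 1.68
- **case2:** centre ≈ (486,-151), yaw ≈ -0.385, lid angle ≈ 1.33

I'll do case2 first. I'll shut the fingers, turn so that tool y is case +x, then move behind the lid.

```bash
python3 -m inch '[[0,0,-0.18,0,0,0,1],[0,0,-0.18,0,0,0,1],[0,0,-0.18,0,0,0,1],[0,0,-0.18,0,0,0,1],[0,0,0,4.5,1.2,0,1],[0,0,0,4.5,1.2,0,1],[0,0,0,4.5,1.2,0,1],[0,0,0,4.5,1.2,0,1],[0,0,0,4.5,1.2,0,1],[0,0,0,4.5,1.2,0,1],[0,0,0,4.5,1.2,0,1],[0,0,0,4.5,1.2,0,1],[0,0,0,4.5,1.2,0,1],[0,0,0,4.5,1.2,0,1],[0,0,0,0,0,0,1]]'
```

```text
t: 3.68
eef_pos: [562.2, -184.1, 192.2]
tcp_rot: [3.141, -0.0, 1.189]
ft_force: [-0.9, 0.3, -0.3]
opening: 0.001
grip_force: 0.0
```

```bash
cat > s.py <<'E'
from h import *
import sys
# pose relative to hinge in the case frame, and path to targets
C={1:((502,195),-0.205),2:((486,-151),-0.385)}
c,y=C[int(sys.argv[1])]
s=env.state(); u=np.array([np.cos(y),np.sin(y)]); v=np.array([-u[1],u[0]])
d=s['eef_pos'][:2]-c; print('t',round(s['t'],2),'X(hinge)',(d@u-45).round(1),'Y',(d@v).round(1),'Z',s['eef_pos'][2].round(1),'rpy',s['tcp_rot'].round(3),'F',s['ft_force'].round(1),'open',round(s['opening'],2))
E
python3 s.py 2
```

```text
t 3.67 X(hinge) 38.1 Y -2.1 Z 192.2 rpy [ 3.141 -0.     1.189] F [-0.9  0.3 -0.3] open 0.0
```

```bash
python3 -m inch '[[0,0,0,0.2,0,2.5,1],[0,0,0,0,0,2.3,1],[0,0,0,0,-1.5,0,1],[0,0,0,0,-1.3,0,1],[0,0,0,0,-1.0,0,1],[0,0,0,0,-0.9,0.1,1],[0,0,0,0,-0.9,0.3,1],[0,0,0,0,0,0,1]]'; python3 s.py 2
python3 - <<'E'
from h import *
p=env.read_camera('scene'); w=cloud(p); cv2.imwrite('pics/a.png',cv2.resize(p['img'][130:230,150:290,::-1],None,fx=4,fy=4))
for m in env.trace(p,'lid2')[:3]:
    q=w[m['mask']]; q=q[q[:,2]>75]; print(round(m['score'],2),q.mean(0).round(),np.linalg.svd(q-q.mean(0),full_matrices=False)[2][2].round(3))
E
```

```text
t: 4.68
eef_pos: [509.3, -163.3, 140.3]
tcp_rot: [-3.141, 0.0, 1.186]
ft_force: [0.2, 0.9, -0.6]
opening: 0.001
grip_force: 0.0
t 4.67 X(hinge) -18.8 Y -2.7 Z 140.3 rpy [-3.141  0.     1.186] F [ 0.2  0.9 -0.6] open 0.0
0.96 [ 517. -163.  117.] [ 0.887 -0.36   0.29 ]
0.78 [557. 184. 121.] [-0.972  0.206  0.111]
```

View pics/a.png

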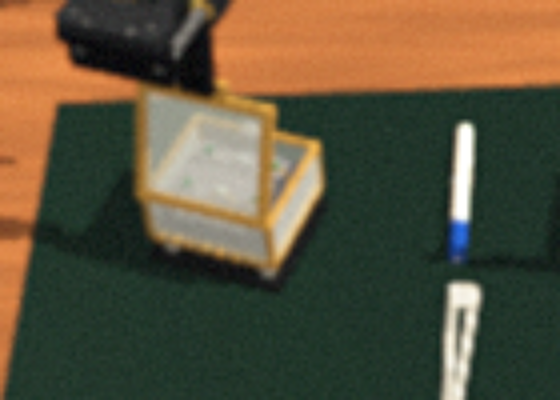

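Run:
```python
from h import *
for n in('scene','top'):
    p=env.read_camera(n); M,t=pose(p); w=cloud(p)
    c,y=np.array((486,-151)),-0.385
    u=np.array([np.cos(y),np.sin(y),0]); v=np.array([-u[1],u[0],0])
    e=env.state()['eef_pos']
    f=lambda P:(lambda k:np.round([k[0]/k[2]*p['fx']+p['cx'],k[1]/k[2]*p['fy']+p['cy']],1))(M.T@(P-t))
    print(n,'tcp',f(e),'tcp+20',f(e+[0,0,20]),'+60',f(e+[0,0,60]))
    d=w-np.array([*c,0]); X=d@u-45; Y=d@v; Z=w[...,2]
    k=(abs(Y)<60)&(X>-80)&(X<60)&(Z>80)
    for z in range(80,260,8):
        for nm,yy in(('mid',abs(Y+3)<12),('side',(abs(Y)>25)&(abs(Y)<45))):
            q=X[k&yy&(abs(Z-z)<4)]
            if len(q):print(z,nm,len(q),np.percentile(q,[5,50,95]).round(),end=' | ')
        print()
```

```text
scene tcp [200.1 159. ] tcp+20 [199.2 153.4] +60 [197.3 141.8]
80 mid 15 [-3. -1.  2.] | 80 side 16 [-2.  0.  2.] | 
88 mid 16 [-4. -3. -0.] | 88 side 39 [-5. -2.  0.] | 
96 mid 26 [-7. -5. -2.] | 96 side 32 [-7. -5. -2.] | 
104 mid 18 [-9. -8. -5.] | 104 side 41 [-11.  -7.  -5.] | 
112 mid 24 [-13. -10.  -8.] | 112 side 37 [-14. -10.  -7.] | 
120 mid 23 [-16. -13. -11.] | 120 side 33 [-16. -13.  -9.] | 
128 mid 19 [-18. -16. -14.] | 128 side 36 [-18. -15. -13.] | 
136 mid 22 [-20. -19. -16.] | 136 side 42 [-21. -18. -15.] | 
144 mid 24 [-23. -21. -18.] | 144 side 39 [-23. -20. -18.] | 
152 mid 18 [-24. -23. -21.] | 152 side 34 [-28. -22. -20.] | 
160 mid 7 [-27. -23. -16.] | 160 side 8 [-27. -24. -22.] | 
168 mid 17 [-23. -15. -14.] | 
176 mid 12 [-19. -12. -10.] | 
184 mid 18 [-18. -12. -11.] | 
192 mid 18 [-23. -10.  -8.] | 
200 mid 17 [-25. -10.  -8.] | 
208 mid 15 [-24. -12.  -8.] | 
216 mid 8 [-22.  -9.  -7.] | 
224 mid 1 [-7. -7. -7.] | 

240 mid 2 [4. 4. 4.] | 
248 mid 4 [3. 4. 5.] | 248 side 25 [-36.  -2.  56.] | 
256 mid 11 [3. 5. 6.] | 256 side 76 [-72.  -3.  43.] | 
top tcp [308.1 228.8] tcp+20 [308.9 228.6] +60 [310.5 228.3]






















256 side 1 [58. 58. 58.] |
```

Run:
```python
from h import *
a=env.read_camera('scene'); b=env.read_camera('top')
A=cv2.resize(a['img'][125:205,165:245,::-1],(560,560),interpolation=cv2.INTER_CUBIC)
B=cv2.resize(b['img'][190:260,270:340,::-1],(560,560),interpolation=cv2.INTER_CUBIC)
cv2.imwrite('pics/b.png',cv2.resize(np.hstack([A,B]),(800,400)))
print(env.state()['joints'].round(3),env.state()['eef_pos'])
```

```text
[-0.434  0.428  1.838 -0.     0.876 -0.049] [ 510.00649861 -163.60695759  140.24384047]
```

View pics/b.png

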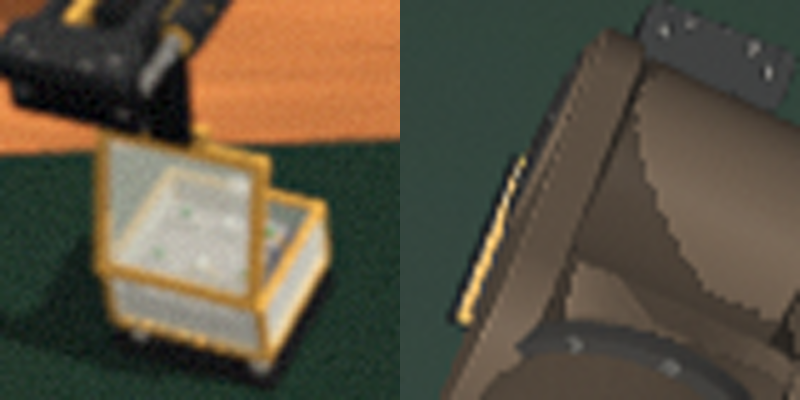

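The black finger seems to end right at the lid's top edge at left crop (170,140). It should be about 20 mm below that, so I'll lift, back off and measure the real tip height.

```bash
python3 -m inch '[[0,0,0,0,0,-2.5,1],[0,0,0,0,0,-1.5,1],[0,0,0,0,4,0,1],[0,0,0,0,4,0,1],[0,0,0,0,0,0,1]]'; python3 s.py 2
python3 - <<'E'
from h import *
p=env.read_camera('scene'); w=cloud(p); A=cv2.resize(p['img'][105:205,150:250,::-1],(600,600),interpolation=cv2.INTER_CUBIC); cv2.imwrite('pics/c.png',A)
e=env.state()['eef_pos']; M,t=pose(p)
for z in(0,20,40):
    k=M.T@(e+[0,0,z]-t); a=k[0]/k[2]*p['fx']+p['cx'];b=k[1]/k[2]*p['fy']+p['cy']; print(z,a.round(1),b.round(1),w[int(b),int(a)].round())
c,y=np.array((486,-151)),-0.385
u=np.array([np.cos(y),np.sin(y),0]); v=np.array([-u[1],u[0],0])
d=w-np.array([*c,0]); X=d@u-45; Y=d@v; Z=w[...,2]
for z in range(168,250,6):
    q=(abs(Y)<50)&(abs(Z-z)<3)&(abs(X-60)<60)
    if q.any(): print(z,q.sum(),np.percentile(X[q],[5,50,95]).round(),np.percentile(Y[q],[5,50,95]).round())
for m in env.trace(p,'lid2')[:2]:
    q=w[m['mask']]; q=q[q[:,2]>75]; print(round(m['score'],2),q.mean(0).round(),np.linalg.svd(q-q.mean(0),full_matrices=False)[2][2].round(3))
E
```

```text
t: 5.6
eef_pos: [585.4, -194.3, 179.7]
tcp_rot: [3.141, 0.0, 1.186]
ft_force: [0.2, -0.2, 0.7]
opening: 0.007
grip_force: 0.0
t 5.6 X(hinge) 63.4 Y -2.8 Z 179.7 rpy [3.141 0.    1.186] F [ 0.2 -0.2  0.7] open 0.01
0 184.3 167.8 [ 502. -213.  106.]
20 183.1 161.9 [ 590. -192.  208.]
40 181.8 155.8 [ 594. -193.  231.]
204 12 [63. 66. 68.] [-12.  -1.   9.]
210 11 [60. 66. 68.] [-6.  5.  9.]
216 19 [58. 69. 70.] [-10.   3.  10.]
222 21 [57. 70. 71.] [-12.  -0.  10.]
228 20 [59. 70. 72.] [-9.  7. 10.]
234 21 [57. 71. 73.] [-11.   6.   9.]
240 23 [57. 71. 73.] [-10.   4.   9.]
246 20 [54. 70. 74.] [-3.  8. 10.]
0.96 [ 518. -162.  119.] [ 0.889 -0.363  0.28 ]
0.85 [557. 182. 122.] [ 0.973 -0.205 -0.11 ]
```

View pics/c.png

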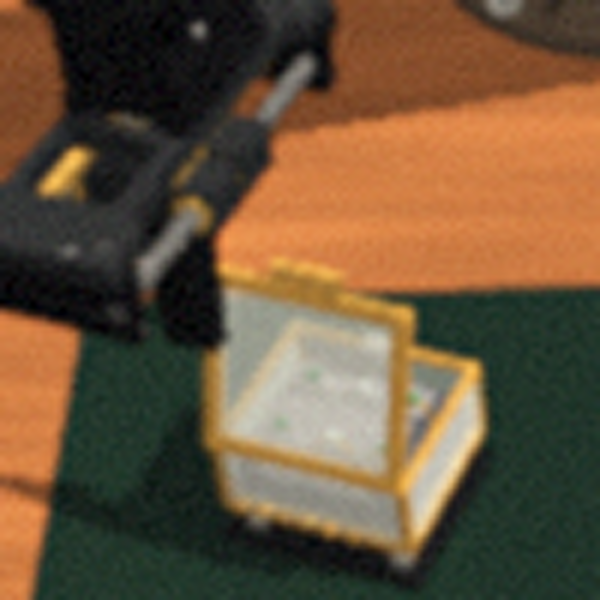

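The visible fingertips sit about 21 mm above the reported TCP: the tip shows at (210,340) in the crop, z ≈ 202, against a TCP z of 180. The first pass only brushed the lid's top edge, and the lid now stands at about 1.29. I'll allow for the 20 mm offset and go again.

```bash
python3 -m inch '[[0,0,0,0.3,0,3,1],[0,0,0,0,0,3,1],[0,0,0,0,-3,0,1],[0,0,0,0,-3,0,1],[0,0,0,0,-1.2,0,1],[0,0,0,0,-0.8,0,1],[0,0,0,0,-0.8,0.1,1],[0,0,0,0,-0.8,0.3,1],[0,0,0,0,-0.7,0.3,1],[0,0,0,0,0,0,1]]'
cat > lid.py <<'E'
from h import *
p=env.read_camera('scene'); w=cloud(p)
for m in env.trace(p,'lid2')[:3]:
    q=w[m['mask']]; q=q[q[:,2]>70]
    if len(q)<50: continue
    n=np.linalg.svd(q-q.mean(0),full_matrices=False)[2][2]; n*=np.sign(n[0]); print(round(m['score'],2),q.mean(0).round(),'theta',np.round(np.pi/2-np.arcsin(n[2]),3),'zmax',np.percentile(q[:,2],99).round())
E
python3 s.py 2; python3 lid.py
```

```text
t: 6.95
eef_pos: [489.1, -151.9, 113.0]
tcp_rot: [-3.141, 0.0, 1.186]
ft_force: [0.5, -0.2, 0.7]
opening: 0.005
grip_force: 0.0
t 6.95 X(hinge) -41.8 Y 0.3 Z 113.0 rpy [-3.141  0.     1.186] F [ 0.5 -0.2  0.7] open 0.01
0.91 [557. 183. 120.] theta 1.678 zmax 169.0
0.6 [ 507. -156.  104.] theta 0.877 zmax 144.0
```

```bash
python3 -m inch '[[0,0,0,0,-0.6,0.4,1],[0,0,0,0,-0.6,0.5,1],[0,0,0,0,-0.6,0.6,1],[0,0,0,0,-0.5,0.6,1],[0,0,0,0,-0.4,0.7,1],[0,0,0,0,-0.4,0.7,1],[0,0,0,0,-0.4,0.7,1],[0,0,0,0,-0.2,0.4,1],[0,0,0,0,0,0,1]]'; python3 s.py 2; python3 lid.py
```

```text
t: 8.18
eef_pos: [455.1, -138.2, 67.1]
tcp_rot: [-3.141, 0.0, 1.186]
ft_force: [-0.5, 0.1, -0.3]
opening: 0.003
grip_force: 0.0
t 8.18 X(hinge) -78.4 Y 0.3 Z 67.1 rpy [-3.141  0.     1.186] F [-0.5  0.1 -0.3] open 0.0
0.77 [ 492. -152.   81.] theta 0.164 zmax 92.0
0.73 [557. 183. 120.] theta 1.675 zmax 169.0
```

```bash
python3 -m inch '[[0,0,0,0,-0.2,0.2,1],[0,0,0,0,-0.2,0.2,1],[0,0,0,0,0,0.2,1],[0,0,0,0,0,0,1]]'; python3 -m inch '[[0,0,0,0,0,0.2,1],[0,0,0,0,0,0,1]]'; python3 -m inch '[[0,0,0,0,0,0.2,1],[0,0,0,0,0,0,1]]'
```

```text
t: 8.78
eef_pos: [451.5, -136.7, 61.2]
tcp_rot: [-3.141, 0.0, 1.186]
ft_force: [0.4, 0.8, 0.0]
opening: 0.002
grip_force: 0.0
t: 9.02
eef_pos: [451.7, -136.8, 59.3]
tcp_rot: [3.142, 0.0, 1.186]
ft_force: [-1.0, -0.3, 2.2]
opening: 0.001
grip_force: 1.1
t: 9.28
eef_pos: [451.7, -136.8, 57.3]
tcp_rot: [3.141, 0.0, 1.186]
ft_force: [-0.2, 0.2, 4.4]
opening: 0.001
grip_force: 2.2
```

```bash
for i in 1; do python3 -m inch '[[0,0,0,0,0,0.2,1],[0,0,0,0,0,0,1]]'; done; python3 -m inch '[[0,0,0,0,0,0.2,1],[0,0,0,0,0,0,1]]'; python3 -m inch '[[0,0,0,0,0,0.2,1],[0,0,0,0,0,0,1]]'; python3 lid.py
```

```text
t: 9.52
eef_pos: [451.6, -136.7, 55.4]
tcp_rot: [3.141, 0.0, 1.186]
ft_force: [-1.1, -1.0, 6.9]
opening: 0.003
grip_force: 3.2
t: 9.78
eef_pos: [451.6, -136.8, 53.5]
tcp_rot: [3.141, 0.0, 1.186]
ft_force: [-1.6, 0.8, 8.8]
opening: 0.007
grip_force: 4.1
t: 10.02
eef_pos: [451.6, -136.7, 51.6]
tcp_rot: [3.141, 0.0, 1.186]
ft_force: [-2.4, 0.2, 9.9]
opening: 0.002
grip_force: 5.1
0.77 [ 470. -140.   72.] theta 0.055 zmax 77.0
0.68 [557. 183. 120.] theta 1.677 zmax 170.0
```

```bash
python3 -m inch '[[0,0,0,0,0,0.2,1],[0,0,0,0,0,0,1]]'; python3 -m inch '[[0,0,0,0,0,0.2,1],[0,0,0,0,0,0,1]]'; python3 -m inch '[[0,0,0,0,0,0.15,1],[0,0,0,0,0,0,1]]'
```

```text
t: 10.38
eef_pos: [451.6, -136.7, 49.7]
tcp_rot: [3.141, 0.0, 1.186]
ft_force: [-2.5, 1.2, 11.8]
opening: 0.005
grip_force: 6.0
t: 10.62
eef_pos: [451.5, -136.7, 47.8]
tcp_rot: [3.142, 0.0, 1.186]
ft_force: [-3.8, 0.8, 13.5]
opening: 0.005
grip_force: 6.7
t: 10.88
eef_pos: [451.5, -136.7, 46.4]
tcp_rot: [3.141, 0.0, 1.186]
ft_force: [-3.4, 2.0, 15.7]
opening: 0.006
grip_force: 7.5
```

```bash
python3 -m inch '[[0,0,0,0,0,0.1,1],[0,0,0,0,0,0,1]]'; python3 -m inch '[[0,0,0,0,0,0.1,1],[0,0,0,0,0,0,1]]'; python3 lid.py
```

```text
t: 11.12
eef_pos: [451.2, -136.5, 45.1]
tcp_rot: [-3.141, 0.0, 1.186]
ft_force: [-4.5, 1.0, 8.5]
opening: 0.007
grip_force: 4.3
t: 11.38
eef_pos: [451.2, -136.5, 44.1]
tcp_rot: [-3.141, 0.0, 1.186]
ft_force: [-3.3, 0.9, 9.5]
opening: 0.007
grip_force: 4.9
0.71 [557. 183. 120.] theta 1.677 zmax 170.0
```

The force dropped from 15.7 to 8.5 N, so the catch snapped. I'll lift off and check.

```bash
python3 -m inch '[[0,0,0,0,0,-1,1],[0,0,0,0,0,-2,1],[0,0,0,0,0,-4,1],[0,0,0,0,0,-4,1],[0,0,0,0,0,-3.5,1],[0,0,0,0,0,0,1]]'
python3 - <<'E'
from h import *
p=env.read_camera('scene'); w=cloud(p)
c,y=np.array((486,-151)),-0.385
u=np.array([np.cos(y),np.sin(y),0]); v=np.array([-u[1],u[0],0])
d=w-np.array([*c,0]); X=d@u-45; Y=d@v
for x in range(-100,10,10):
    q=(abs(X-x)<5)&(abs(Y)<48)&(w[...,2]<130); print(x,np.percentile(w[...,2][q],[50,95]).round(1))
A=cv2.resize(p['img'][105:225,150:300,::-1],(750,600),interpolation=cv2.INTER_CUBIC); cv2.imwrite('pics/d.png',A)
E
python3 s.py 1
```

```text
t: 12.22
eef_pos: [452.5, -137.1, 191.0]
tcp_rot: [3.137, 0.0, 1.186]
ft_force: [-0.8, 0.3, 0.4]
opening: 0.005
grip_force: 0.0
-100 [74.2 76.9]
-90 [74.2 76. ]
-80 [73.4 76.6]
-70 [73.2 75.8]
-60 [73.  75.9]
-50 [72.8 75.4]
-40 [73.2 75.3]
-30 [73.  75.8]
-20 [73.5 76.1]
-10 [72.2 75.7]
0 [42.  74.4]
t 12.28 X(hinge) -26.6 Y -335.1 Z 189.4 rpy [3.139 0.    1.186] F [ 0.7 -0.1 -0.1] open 0.0
```

View pics/d.png

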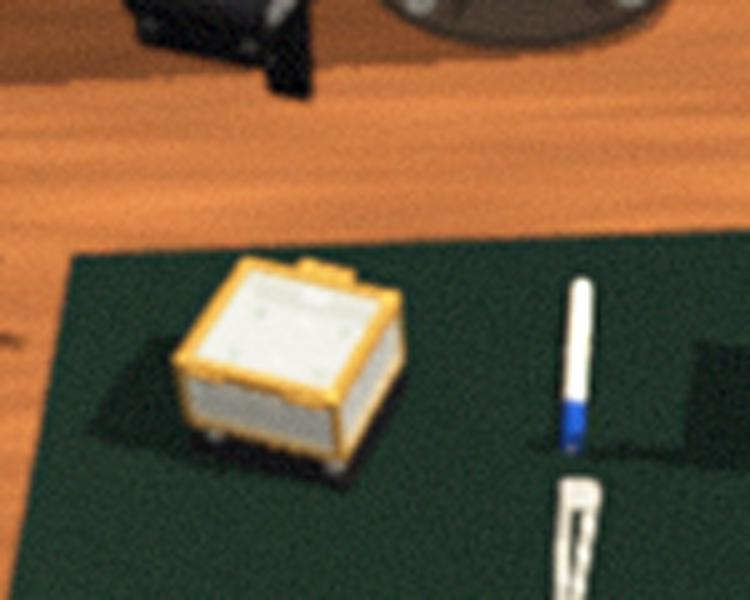

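Case 2 is shut: the lid is level at z ≈ 74 mm all over, at (290,330) in the crop, with the marker and tweezers undisturbed. On to case 1.

```bash
python3 -m inch '[[0,0,-0.18,0,0,-1,1],[0,0,0,4.2,1.2,0,1],[0,0,0,4.2,1.2,0,1],[0,0,0,4.2,1.2,0,1],[0,0,0,4.2,1.2,0,1],[0,0,0,4.2,1.2,0,1],[0,0,0,4.2,1.2,0,1],[0,0,0,4.2,1.2,0,1],[0,0,0,4.2,1.2,0,1],[0,0,0,0,0,0,1]]'; python3 s.py 1
```

```text
t: 13.52
eef_pos: [614.1, 174.8, 196.3]
tcp_rot: [-3.139, 0.001, 1.368]
ft_force: [-0.3, -0.5, -0.0]
opening: 0.001
grip_force: 0.0
t 13.53 X(hinge) 68.9 Y 3.1 Z 196.3 rpy [-3.139e+00  1.000e-03  1.368e+00] F [-0.3 -0.5 -0. ] open 0.0
```

```bash
python3 -m inch '[[0,0,0,-0.3,0,3,1],[0,0,0,0,0,3,1],[0,0,0,0,0,1.6,1],[0,0,0,0,-2.5,0,1],[0,0,0,0,-1.5,0,1],[0,0,0,0,-1,0,1],[0,0,0,0,-1,0,1],[0,0,0,0,-0.9,0,1],[0,0,0,0,-0.9,0,1],[0,0,0,0,-0.8,0,1],[0,0,0,0,-0.8,0.1,1],[0,0,0,0,-0.8,0.3,1],[0,0,0,0,-0.7,0.3,1],[0,0,0,0,0,0,1]]'; sed -i 's/lid2/lid1/' lid.py; python3 s.py 1; python3 lid.py
```

```text
t: 15.28
eef_pos: [506.0, 192.0, 115.5]
tcp_rot: [-3.141, 0.0, 1.366]
ft_force: [-0.1, -0.9, -0.6]
opening: 0.005
grip_force: 0.0
t 15.28 X(hinge) -40.4 Y -2.1 Z 115.5 rpy [-3.141  0.     1.366] F [-0.1 -0.9 -0.6] open 0.0
0.82 [524. 190. 106.] theta 0.925 zmax 142.0
0.75 [ 485. -151.   74.] theta 0.002 zmax 77.0
```

```bash
python3 -m inch '[[0,0,0,0.1,-0.6,0.5,1],[0,0,0,0.1,-0.6,0.6,1],[0,0,0,0,-0.6,0.6,1],[0,0,0,0,-0.6,0.6,1],[0,0,0,0,-0.4,0.7,1],[0,0,0,0,-0.4,0.7,1],[0,0,0,0,-0.4,0.7,1],[0,0,0,0,-0.3,0.4,1],[0,0,0,0,-0.2,0.2,1],[0,0,0,0,-0.1,0.2,1],[0,0,0,0,0,0,1]]'; python3 s.py 1; python3 lid.py;  python3 -m inch '[[0,0,0,0,0,0.2,1],[0,0,0,0,0,0,1]]'
```

```text
t: 16.75
eef_pos: [466.0, 202.4, 63.8]
tcp_rot: [3.142, 0.0, 1.366]
ft_force: [0.3, -0.4, 0.7]
opening: 0.003
grip_force: 0.0
t 16.75 X(hinge) -81.8 Y -0.0 Z 63.8 rpy [3.142 0.    1.366] F [ 0.3 -0.4  0.7] open 0.0
0.98 [ 486. -151.   74.] theta 0.002 zmax 77.0
0.85 [506. 195.  80.] theta 0.091 zmax 139.0
t: 17.1
eef_pos: [465.9, 202.4, 61.7]
tcp_rot: [-3.141, 0.0, 1.366]
ft_force: [-0.1, -0.4, -0.3]
opening: 0.006
grip_force: 0.0
```

```bash
python3 -m inch '[[0,0,0,0,0,0.2,1],[0,0,0,0,0,0,1]]'; python3 -m inch '[[0,0,0,0,0,0.2,1],[0,0,0,0,0,0,1]]'; python3 -m inch '[[0,0,0,0,0,0.2,1],[0,0,0,0,0,0,1]]';python3 -m inch '[[0,0,0,0,0,0.15,1],[0,0,0,0,0,0,1]]'
```

```text
t: 17.35
eef_pos: [466.0, 202.5, 59.8]
tcp_rot: [3.142, 0.0, 1.366]
ft_force: [-0.1, 0.6, 2.8]
opening: 0.003
grip_force: 1.0
t: 17.6
eef_pos: [466.0, 202.5, 57.8]
tcp_rot: [3.142, 0.0, 1.366]
ft_force: [-0.9, -1.0, 4.3]
opening: 0.004
grip_force: 2.0
t: 17.85
eef_pos: [466.0, 202.5, 55.8]
tcp_rot: [3.141, -0.0, 1.366]
ft_force: [-1.9, -0.4, 6.8]
opening: 0.001
grip_force: 3.0
t: 18.1
eef_pos: [465.9, 202.5, 54.4]
tcp_rot: [3.141, -0.0, 1.366]
ft_force: [-1.7, -0.0, 7.6]
opening: 0.004
grip_force: 3.6
```

```bash
python3 -m inch '[[0,0,0,0,0,0.2,1],[0,0,0,0,0,0,1]]'; python3 -m inch '[[0,0,0,0,0,0.2,1],[0,0,0,0,0,0,1]]'; python3 -m inch '[[0,0,0,0,0,0.15,1],[0,0,0,0,0,0,1]]';python3 -m inch '[[0,0,0,0,0,0.15,1],[0,0,0,0,0,0,1]]'
```

```text
t: 18.35
eef_pos: [465.9, 202.5, 52.5]
tcp_rot: [3.142, -0.0, 1.366]
ft_force: [-1.6, -0.6, 10.2]
opening: 0.001
grip_force: 4.5
t: 18.6
eef_pos: [465.8, 202.5, 50.6]
tcp_rot: [-3.142, -0.0, 1.366]
ft_force: [-3.5, 0.2, 11.0]
opening: 0.005
grip_force: 5.2
t: 18.85
eef_pos: [465.6, 202.4, 48.8]
tcp_rot: [-3.141, 0.0, 1.366]
ft_force: [-1.6, 0.7, 4.2]
opening: 0.007
grip_force: 2.2
t: 19.1
eef_pos: [465.6, 202.5, 47.2]
tcp_rot: [-3.141, 0.0, 1.366]
ft_force: [-3.1, 0.4, 6.2]
opening: 0.004
grip_force: 3.1
```

It snapped: 11 N dropped to 4 N. I'll lift off and check both.

```bash
python3 -m inch '[[0,0,0,0,0,-1,1],[0,0,0,0,0,-2,1],[0,0,0,0,0,-4,1],[0,0,0,0,0,-4,1],[0,0,0,0,0,-4,1],[0,0,0,0,0,0,1],[0,0,0,0,0,0,1]]'
python3 - <<'E'
from h import *
p=env.read_camera('scene'); w=cloud(p)
for c,y in(((502,195),-.205),((486,-151),-.385)):
    u=np.array([np.cos(y),np.sin(y),0]); v=np.array([-u[1],u[0],0])
    d=w-np.array([*c,0]); X=d@u-45; Y=d@v
    print([np.median(w[...,2][(abs(X-x)<5)&(abs(Y)<48)&(w[...,2]<130)]).round(1) for x in range(-100,0,10)])
save(p,'e.png')
E
```

```text
t: 19.98
eef_pos: [465.6, 202.3, 196.9]
tcp_rot: [-3.141, 0.0, 1.366]
ft_force: [0.5, 0.3, -0.5]
opening: 0.003
grip_force: 0.0
[np.float64(73.9), np.float64(74.2), np.float64(73.5), np.float64(73.4), np.float64(73.0), np.float64(73.0), np.float64(73.0), np.float64(73.2), np.float64(73.5), np.float64(72.4)]
[np.float64(74.0), np.float64(74.3), np.float64(73.3), np.float64(73.2), np.float64(73.1), np.float64(73.0), np.float64(73.3), np.float64(73.0), np.float64(73.6), np.float64(72.6)]
```

View pics/e.png

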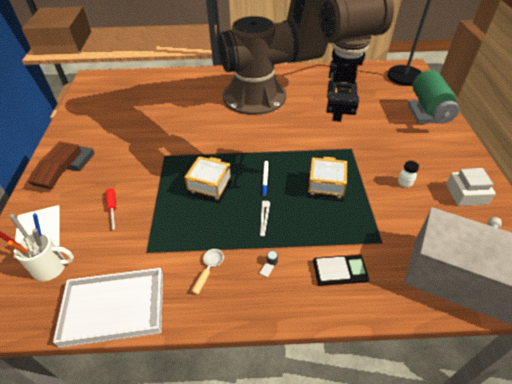

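Both cases are shut, at (208,178) and (328,177), with level lids at z ≈ 74 mm. The other things lie where they were and the arm is clear.

```bash
python3 -c "
from cell import env
print(env.job_done())"
```

```text
the job is handed in; nothing more can be done
None
```

Both ring cases are shut and their catches snapped (highest force read about 16 N on case 2 and 11 N on case 1), nothing else looks disturbed, and the job was handed in at about 20 s.

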